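Close the control box with the cover kept behind the sanding block

ROBOT

A 6-joint arm with a two-finger parallel gripper is mounted at the origin on the work surface; the furniture and walls round the work are solid. World frame = base frame: x ahead of the robot, y to its left, z up, the work surface at z = 0. Lengths are in m, angles in rad, forces in N, time in s.
With the tool pointing down it reaches from about 0.35 to 0.725 m from the base axis. Payload 4.3 kg.
Tool frame: the origin (TCP) lies at the very end of the fingers, on their centre line; the grasp point (between the pads) lies arm.grasp_offset behind it (arm.grasp_offset is the distance from the TCP to the grasp point, in m); z points along the fingers, y is the line along which they close (so a half turn about z gives the same grasp; the last joint's range is limited). The gripper opens to 85 mm and grips with 20 to 120 N. Pads are 22 mm wide; open, the fingers measure 114 mm over their backs; the gripper's body (76 mm by 85 mm) begins 54 mm behind the grasp point. The pads swing forward as they close: fully open they stand 13 mm farther back than shut.
Start: joints at [1.106, 0.377, 0.081, 1.274, 0, 1.46], TCP at [0.2, 0.539, 0.211] pointing down, gripper open.
Joint ranges: [-2.72, 2.72], [-0.84, 1.66], [-1.02, 1.22], [-1.77, 2.12], [-1.37, 1.28], [-3.14, 3.14]. Speed limits (rad/s): [2.57, 2.57, 3.14, 3.14, 3.14, 3.14].

INTERFACE

Orientations are given as a rotation vector (axis times angle).
In Python, from cell import arm gives the robot as it stands.
- The arm moves only by the tool drive_tool, never from a script. Its argument "commands" is a list of rows, each a list of 3 entries, a list of its own where there are three numbers: the shift along the world's x, y, z in m, then the turn about the world's z in degrees, then the finger opening in m, from 0 to 0.0854. In form: [[[dx, dy, dz], turn, jaw], ...]. A call has 1 to 20 rows; each row shifts and turns the commanded pose from where the row before left it; what a row does not reach is not made up. A row lasts 1/12 s, in which the tool goes at most 41.7 mm and 7.16 degrees, less where a joint would pass 70% of its speed; a pose out of reach is approached as far as the arm can. A call with a gripper value outside its range is refused whole. The fingers move at their own pace and stop on an object; "squeeze" is the grip in N (left out, the last holds). Time passes only in rows, so rows that do not move let the fingers close. It gives the time, the measured TCP pose, the force, the opening and the grip force at its end, in the units of the state.
- arm.sense(): the state, without advancing time (a new reading comes with each control period).
- arm.camera(name): name is "scene" or "top" or "wrist"; returns the picture (480x640x3 uint8, red, green, blue); there is no depth.
- arm.calibration(name): a dict with "K" (3x3 intrinsics, pixels), "k1" (the pictures are not rectified: a ray, as slopes to the right and down, at radius r is drawn at 1 + k1 r^2 times it, then the intrinsics apply), "R" (3x3) and "t" (3): a world point X has camera coordinates R X + t. Camera axes: x right, y down, z forward; pixel columns grow to the right and rows downward; lengths in m; the calibration is good to about 2 mm. A picture is of the moment at which its call begins: read the wrist's pose just before it. calibration takes no time and is no camera call; for the wrist camera it gives the pose at the moment of the call.
- arm.finish_job(): hands the job in; it is judged then, once.
The state is a dict: "time_s": time; "q": joint angles; "qd": joint speeds; "tau": joint torques, N m; "tcp_pos": TCP position; "eef_rot": TCP orientation; "wrist_force": force on the tool from outside, world axes, zero at the start; "moment": the same for the moment, N m; "finger_gap": finger opening in m; "gripper_force": force on a finger pad.
Only numpy, scipy, OpenCV 4.12 (cv2) and the standard library are available. Lean on these libraries where they do the work, as an engineer would, in place of code of your own. Each camera call takes 0.05 s, during which the arm holds its last target. There are 200 camera calls.

TASK

The cover of the open control box leans in the sloping rack, held there behind the wooden sanding block. Lift the block out first and stand it on the bench on its long narrow side, as it stood in the rack, clear of rack and box; then take the cover out by its rib handle, hook its two tabs under the lip along the lower edge of the sloping box with the cover tilted, and swing it down until it lies fully home in the box. Leave the oil bottle, the jar and the domed cap by the work where they stand.

Things in the scene. Friction and masses are not known exactly. Their poses are not given: they have to be found in the camera images.
- rack: Fixed grey sheet-metal rack, 200 mm wide, top 226 mm high. Origin on the bench under its middle; z up, x level towards the back (uphill), y along its width. Its flat face rises towards +x at 35 degrees from level. Beware of a fixed bench lamp nearer the robot: base at x 0.33, y 0.15 m, pole leaning back to its head over x 0.12 to 0.25, y 0.09 to 0.18 m, 356 to 434 mm high.
- rack_foot (a point): Middle of the foot line of the rack's face (rack frame x = -60, z = 140 mm). From here the face runs 150 mm up the slope. A lip along this line, 6 mm thick, stands 20 mm out square from the face.
- cover: Loose aluminium cover, 0.3 kg: plate 110 (x) x 130 (y) x 5 mm (z). Origin: centre of its underside; z out of its upper side. Two tabs, 30 mm wide at y = +-42 mm, 5 mm thick, stand out 16 mm from the -x edge. At the start it lies on the rack's face, x straight up the slope, y along the rack, tab tips against the lip.
- cover_handle (a point): Centre of the rib handle's top (cover frame x = +8, y = 0, z = 35 mm). The rib is 12 mm thick (x), 76 mm long (y) and stands 30 mm high on the plate's upper side, on a 2 mm thick foot plate 22 x 86 mm.
- cover_tabs (a point): Point midway between the tips of the cover's two tabs (cover frame x = -71, y = 0, z = 2.5 mm).
- sanding_block: Loose brown wooden hand block, waved outline, 0.2 kg, 61 (x) x 175 (y) x 35 mm (z). Origin: centre of the 61 x 175 mm underside. At the start it stands on a 35 x 175 mm side on the cover's tabs and lower edge: underside against the lip, z straight up the slope, x square into the face, y along the rack. So stood on the bench, x is vertical and its origin 30 mm high.
- block_middle (a point): Middle of the sanding block (its frame x = 0, y = 0, z = 17 mm). At the start it lies about 36 mm out from the rack's face and 17 mm up the slope from the lip.
- box: Fixed grey steel control box, open on top, on tubular legs. Its frame is tilted: origin in the middle of the cover's seat, 190 mm above the bench; x up the slope (away from the robot, 35 degrees above level), y level across, z square out of the opening. Inside faces of the walls at x = -74 and +58, y = +-68 mm; walls 5 mm thick; rims at z = +8 mm, lower wall (-x) +11 mm; floor at z = -45 mm.
- box_seat (a point): The box's origin: the seated cover's origin lies here, axes parallel to the box's. The plate rests on 9 mm wide ledges (tops at z = 0) along both side walls (x = -55 to +58 mm) and the upper wall. It has 3 mm of play each way; the opening is too short to put it in parallel to the seat.
- box_lip (a point): Middle of the inner edge of the lip on the box's lower wall, on the lip's underside (box frame x = -62, y = 0, z = +7 mm). The lip, 4 mm thick, reaches 12 mm inwards from that wall over the whole width. Under it is no ledge, only free depth: the cover's tabs go here.
- oil_bottle: Bystander: standing near the work, yellow squeeze bottle with red spout, about 60 mm across, 176 mm high; origin at the centre of its underside. Leave alone.
- small_jar: Bystander: standing near the work, jar with black screw lid, 53 mm across, 66 mm high; origin at the centre of its underside. Leave alone.
- dome_cap: Bystander: the turned aluminium domed cap nearest the work, 88 mm across, 44 mm high; origin at the centre of its underside. Leave alone.
Things that resemble listed ones, but are neither listed nor needed, are in the scene too. Leave any green look-alike of the cover alone.

How it is judged:
By the outcome, as a careful person would: the job done as asked, in the order asked, and still so for the second after the job is handed in, with the robot touching nothing.
It also fails if it takes over 64 s, if anything falls off the work surface, if the arm or the gripper's body presses on something with over 40 N, if the wrist force passes 120 N, or if a joint passes its speed limit or range.

## Working session

There is one attempt and no reset: what is moved stays moved. The work goes in short steps, Python scripts to look and compute and a tool call to move; the robot and the scene stay as the last step left them, time stands still between calls to the robot, and variables do not carry over. Pictures are saved under pics/ and viewed, at most 10 in all, crops included, and the job is handed in when it is done.

Besides the shell and the picture viewer there is one more tool, called after "Call:" in YAML: its name, and indented under it one key for each argument. drive_tool: Moves the arm, as the interface text tells. Its arguments: {"type":"object","properties":{"commands":{"type":"array","items":{"type":"array"}},"squeeze":{"type":"number"}},"required":["commands"]}

```bash
mkdir -p pics; ls; python3 - <<'E'
from cell import arm
import cv2
print(arm.sense(), arm.grasp_offset)
for n in ("scene","top"):
    c=arm.calibration(n); print(n,c)
    cv2.imwrite(f"pics/{n}0.png",arm.camera(n)[:,:,::-1])
E
```

```text
pics
{'time_s': 0.0, 'q': array([1.10568123e+00, 3.78074974e-01, 7.96513726e-02, 1.27442098e+00,
       4.74668894e-06, 1.46049549e+00]), 'qd': array([ 2.03315054e-04,  2.83425074e-05, -3.09810386e-04, -1.54676693e-04,
        4.09053624e-04,  1.70368848e-04]), 'tau': array([ 6.64542767e-04, -4.63601804e+01,  2.69877023e+01,  2.09558196e-02,
       -8.43313524e-05, -2.50030759e-06]), 'tcp_pos': array([0.19944377, 0.53856096, 0.209864  ]), 'eef_rot': array([-5.54318344e-01, -3.09170600e+00,  3.08245572e-03]), 'wrist_force': array([-0.23595801, -0.76815965,  0.09162219]), 'moment': array([ 0.01486118,  0.04493703, -0.01637731]), 'gripper_force': 0.0, 'finger_gap': 0.08568847848251043} 0.0187
scene {'K': array([[618.04940877,   0.        , 315.68673145],
       [  0.        , 618.04940877, 231.64976985],
       [  0.        ,   0.        ,   1.        ]]), 'k1': -0.07055897758886107, 'R': array([[-0.46706315,  0.88395977,  0.02161332],
       [ 0.39720686,  0.23158738, -0.88802815],
       [-0.78998654, -0.40618026, -0.45928082]]), 't': array([ 0.1963142 , -0.062438  ,  1.99470717])}
top {'K': array([[521.36116225,   0.        , 317.84407887],
       [  0.        , 521.36116225, 237.89763443],
       [  0.        ,   0.        ,   1.        ]]), 'k1': -0.08105828337235119, 'R': array([[ 0.00948728, -0.9998626 , -0.01359327],
       [-0.9810389 , -0.00667535, -0.19369592],
       [ 0.19357857,  0.01517318, -0.98096744]]), 't': array([0.03826164, 0.55058551, 1.31871356])}
```

View pics/scene0.png

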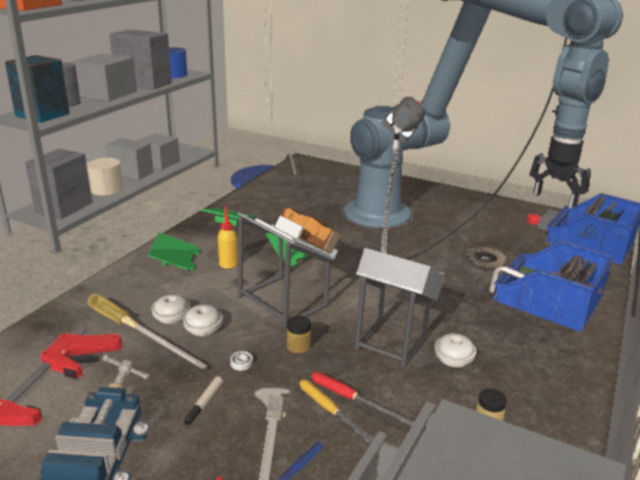

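View pics/top0.png

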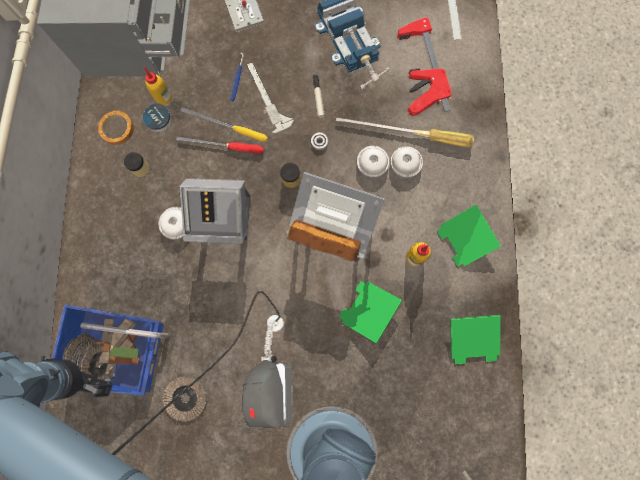

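Candidates for the cover:
- Aluminium plate with the white rib in the rack, top view (333,205).
- Green look-alikes at (371,311), (468,236) and (475,339).

I choose the plate in the rack. The block is the brown one at (324,240), and the box is the open grey one at (214,210). I'll check this in a close crop and take first measurements.

```bash
cat > h.py <<'E'
import numpy as np, cv2
from cell import arm
def ray(c,uv):
    K,k1=c["K"],c["k1"]
    d=np.array([(uv[0]-K[0,2])/K[0,0],(uv[1]-K[1,2])/K[1,1]]); s=d.copy()
    for _ in range(20): s=d/(1+k1*(s@s))
    return -c["R"].T@c["t"], c["R"].T@np.array([s[0],s[1],1.])
def onz(c,uv,z):
    o,d=ray(c,np.array(uv,float)); return o+d*(z-o[2])/d[2]
def two(c1,u1,c2,u2):
    (a,d),(b,e)=ray(c1,np.array(u1,float)),ray(c2,np.array(u2,float))
    s=np.linalg.lstsq(np.c_[d,-e],b-a,rcond=None)[0]; p,q=a+s[0]*d,b+s[1]*e
    return (p+q)/2, np.linalg.norm(p-q)
def proj(c,X):
    p=c["R"]@np.array(X,float)+c["t"]; s=p[:2]/p[2]; s=s*(1+c["k1"]*(s@s)); return c["K"][:2,:2]@s+c["K"][:2,2]
def big(mask,n=3):
    cs,_=cv2.findContours(mask,cv2.RETR_EXTERNAL,cv2.CHAIN_APPROX_NONE)
    return sorted(cs,key=cv2.contourArea)[::-1][:n]
E
python3 - <<'E'
from h import *
t=cv2.imread("pics/top0.png"); s=cv2.imread("pics/scene0.png")
a=cv2.resize(t[165:270,160:400],None,fx=2.5,fy=2.5,interpolation=cv2.INTER_CUBIC)
b=cv2.resize(s[200:330,230:470],None,fx=2.5,fy=2.5,interpolation=cv2.INTER_CUBIC)
cv2.imwrite("pics/crop1.png",np.vstack([a,b]))
c=arm.calibration("top")
hsv=cv2.cvtColor(t,cv2.COLOR_BGR2HSV)
m=cv2.inRange(hsv,(5,120,60),(20,255,255)); m[:215]=0;m[270:]=0;m[:,:280]=0;m[:,370:]=0
k=big(m,1)[0]; print("block",cv2.minAreaRect(k),cv2.contourArea(k), cv2.boxPoints(cv2.minAreaRect(k)))
E
```

```text
block ((323.8841247558594, 240.37506103515625), (71.53019714355469, 21.46598243713379), 18.853158950805664) 1382.5 [[286.56955 238.97496]
 [293.50613 218.66063]
 [361.1987  241.77516]
 [354.26212 262.08948]]
```

View pics/crop1.png

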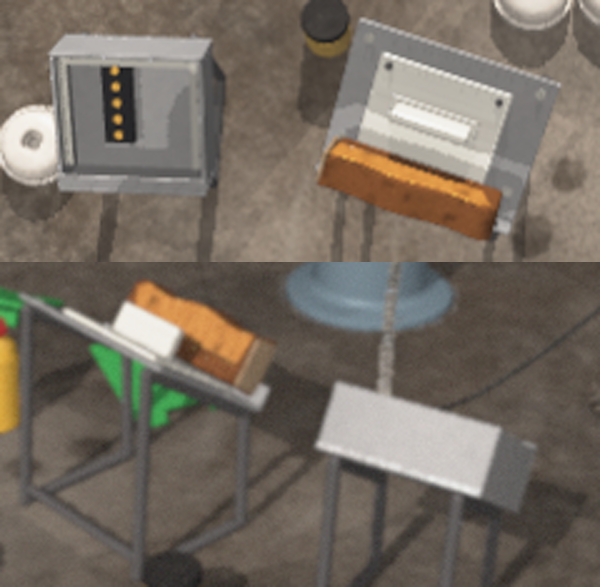

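The crop shows the silver cover with the white rib at crop (432,120), the brown block below it, and the open box at crop (135,120), so the choice holds. Next, rough positions.

```bash
python3 - <<'E'
from h import *
c=arm.calibration("top"); f=lambda x,y:(160+x/2.5,165+y/2.5)
t=cv2.imread("pics/top0.png"); g=cv2.cvtColor(t,cv2.COLOR_BGR2GRAY)
A=onz(c,f(363,18),.226);B=onz(c,f(558,82),.226); print("rack top",A,B,np.degrees(np.arctan2(*(A-B)[[1,0]]))-90,(A+B)/2,np.linalg.norm(A-B))
m=cv2.inRange(g,225,255); m[:200]=0;m[225:]=0;m[:,:310]=0;m[:,355:]=0
r=cv2.minAreaRect(big(m,1)[0]);p=cv2.boxPoints(r);print(r)
P=[onz(c,q,.214) for q in p];print("rib",np.mean(P,0),[np.round(q,4) for q in P])
for n,q,z in (("bUL",(62,58),.2327),("bUR",(210,55),.2327),("bLL",(60,190),.154),("bLR",(210,190),.154),("lipL",(75,176),.154),("lipR",(203,176),.154)): print(n,onz(c,f(*q),z))
w=arm.calibration("wrist"); s=arm.sense(); print("wristcam",-w["R"].T@w["t"],w["R"],s["tcp_pos"],w["K"][0,0])
for n,u,z in (("bottle",(419,249),.17),("jar",(289,172),.066),("cap",(171,222),.04)): print(n,onz(c,u,z))
E
```

```text
rack top [0.67414113 0.0714311  0.226     ] [ 0.61269893 -0.11145482  0.226     ] -18.570246124675393 [ 0.64342003 -0.02001186  0.226     ] 0.19293108462124242
((331.9000244140625, 212.80003356933594), (30.674089431762695, 4.743415832519531), 18.434947967529297)
rib [0.57888142 0.00799118 0.214     ] [array([0.5849, 0.0438, 0.214 ]), array([0.5958, 0.0404, 0.214 ]), array([ 0.5728, -0.0279,  0.214 ]), array([ 0.562 , -0.0244,  0.214 ])]
bUL [0.63196129 0.35390101 0.2327    ]
bUR [0.63519011 0.2138928  0.2327    ]
bLL [0.52053406 0.37000216 0.154     ]
bLR [0.52158562 0.22160088 0.154     ]
lipL [0.53466433 0.35586269 0.154     ]
lipR [0.53549897 0.22901304 0.154     ]
wristcam [0.12242744 0.56603905 0.37253783] [[ 0.34704587  0.93784711 -0.0013986 ]
 [ 0.89083175 -0.32918107  0.31314312]
 [ 0.29321998 -0.10992094 -0.94970492]] [0.19946535 0.5386364  0.20997108] 357.1508849783703
bottle [ 0.50190395 -0.20182983  0.17      ]
jar [0.72759053 0.12167355 0.066     ]
cap [0.59417118 0.44068414 0.04      ]
```

Call:
drive_tool:
  commands:
    - [[0.01,-0.01,0.03],5,0.085]
    - [[0.01,-0.01,0.03],5,0.085]
    - [[0.023,-0.03,0.015],5,0.085]
    - [[0.023,-0.03,0.015],5,0.085]
    - [[0.023,-0.03,0.015],0,0.085]
    - [[0.023,-0.03,0.015],0,0.085]
    - [[0.023,-0.03,0.015],0,0.085]
    - [[0.023,-0.03,0.015],0,0.085]
    - [[0.023,-0.03,0.015],0,0.085]
    - [[0.023,-0.03,0.015],0,0.085]
    - [[0.023,-0.03,0.015],0,0.085]
    - [[0.023,-0.03,0.015],0,0.085]
    - [[0.023,-0.03,0],0,0.085]
    - [[0.023,-0.03,0],0,0.085]
    - [[0.014,-0.009,0],0,0.085]
    - [[0,0,0],0,0.085]
    - [[0,0,0],0,0.085]

```text
time_s: 1.52
tcp_pos: [0.5101, 0.1496, 0.4199]
eef_rot: [-0.012, -3.14, -0.0]
wrist_force: [-0.8, 0.3, 0.0]
finger_gap: 0.085
gripper_force: 0.0
```

```bash
python3 - <<'E'
from h import *
import pickle
s=arm.sense(); c=arm.calibration("wrist"); im=arm.camera("wrist")[:,:,::-1]
cv2.imwrite("pics/w1.png",im); pickle.dump((c,s),open("w1.pkl","wb")); print(s["tcp_pos"],s["eef_rot"],s["time_s"],s["q"],s["wrist_force"],-c["R"].T@c["t"])
E
```

```text
[0.5100613 0.1496457 0.4198864] [-1.19908572e-02 -3.13952875e+00 -3.61116913e-04] 1.5167 [1.65654489e-01 3.57295899e-01 6.00837707e-01 1.81631108e+00
 5.70987440e-04 1.73292523e-01] [-0.82811967  0.26443158  0.02865534] [0.42823851 0.14947438 0.58261199]
```

View pics/w1.png

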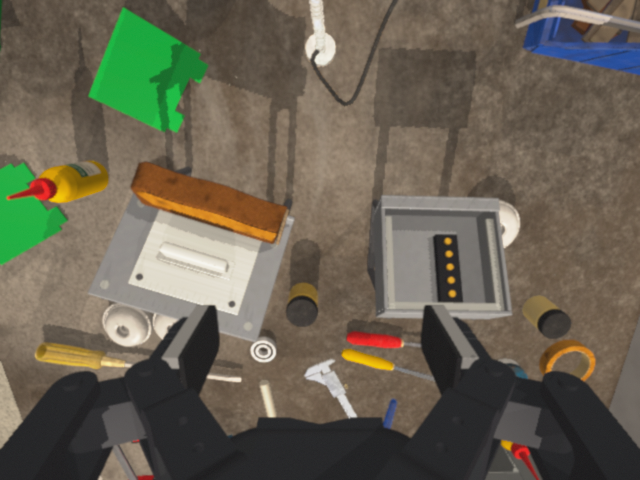

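The wrist view shows the rib at (193,259), the block at (210,203) and the box at (440,258). I'll zoom on the box rims and the rib for corner readings.

```bash
python3 - <<'E'
from h import *
im=cv2.imread("pics/w1.png")
r=lambda y0,y1,x0,x1,k:cv2.resize(im[y0:y1,x0:x1],None,fx=k,fy=k,interpolation=cv2.INTER_CUBIC)
b=r(185,330,365,520,3); out=np.zeros((600,800,3),np.uint8); out[:b.shape[0],:b.shape[1]]=b
d=r(235,285,150,240,3.5); out[:d.shape[0],475:475+d.shape[1]]=d
e=r(155,265,120,300,1.8); out[200:200+e.shape[0],475:475+e.shape[1]]=e
cv2.imwrite("pics/crop2.png",out)
E
```

```text
(no output)
```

View pics/crop2.png

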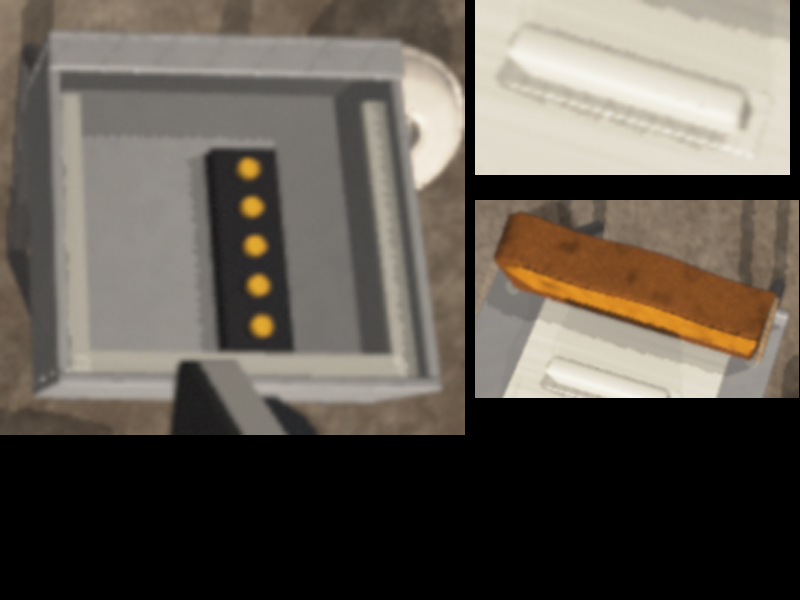

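The crop shows the lip strip of the box between crop y≈33 and 75, its outer corners at (48,33) and (400,45), and the upper rim corners at (38,388) and (440,386). The rib top lies from crop (512,45) to (745,105).

```bash
python3 - <<'E'
from h import *
import pickle
c,s=pickle.load(open("w1.pkl","rb")); S,C=np.sin(np.radians(35)),np.cos(np.radians(35))
f=lambda x,y:(365+(x+.5)/3-.5,185+(y+.5)/3-.5)
loc,wd=[],[]
for n,q,x,y,z in (("LoL",(48,33),-79,-73,11),("LoR",(401,44),-79,73,11),("lipL",(57,71),-62,-68,11),("lipR",(392,78),-62,68,11),("UoL",(38,386),63,-73,8),("UoR",(440,384),63,73,8),("UiL",(62,372),58,-68,8),("UiR",(414,374),58,68,8)):
    h=.19+(x*S+z*C)/1e3; P=onz(c,f(*q),h); L=np.array([x*C-z*S,y])/1e3; loc.append(L);wd.append(P[:2]); print(n,P.round(4),(P[:2]-L).round(4))
loc,wd=np.array(loc),np.array(wd)
M,_=cv2.estimateAffinePartial2D(loc.astype(np.float32),wd.astype(np.float32)); print("box",M,np.degrees(np.arctan2(M[1,0],M[0,0])),np.hypot(*M[:2,0]))
im=cv2.imread("pics/w1.png"); hsv=cv2.cvtColor(im,cv2.COLOR_BGR2HSV)
g=lambda x,y:(150+(x-475+.5)/3.5-.5,235+(y+.5)/3.5-.5)
# rib top corners read: near ends of the bright top
P=[onz(c,g(*q),.214) for q in ((512,45),(524,26),(750,90),(742,122))]; print("rib top",np.round(P,4),np.mean(P,0))
# block: silhouette and bright top side (out=66)
e=lambda x,y:(120+(x-475+.5)/1.8-.5,155+(y-200+.5)/1.8-.5)
for n,q in (("edge -y end",(497,260)),("edge +y end",(757,330)),("TL corner -y",(510,213)),("TL +y",(777,295))): print(n,onz(c,e(*q),.214 if "edge" in n else .194))
E
```

```text
LoL [0.5156 0.2234 0.1537] [0.5866 0.2964]
LoR [0.5207 0.3695 0.1537] [0.5918 0.2965]
lipL [0.5291 0.226  0.1634] [0.5862 0.294 ]
lipR [0.5327 0.3628 0.1634] [0.5898 0.2948]
UoL [0.632  0.2122 0.2327] [0.585  0.2852]
UoR [0.6333 0.3637 0.2327] [0.5863 0.2907]
UiL [0.6278 0.2214 0.2298] [0.5849 0.2894]
UiR [0.6306 0.3546 0.2298] [0.5876 0.2866]
box [[ 0.99509637  0.04002302  0.58722106]
 [-0.04002302  0.99509637  0.29131441]] -2.303209096236852 0.9959009166885479
rib top [[ 0.5593 -0.0276  0.214 ]
 [ 0.553  -0.0228  0.214 ]
 [ 0.5749  0.0468  0.214 ]
 [ 0.5859  0.0432  0.214 ]] [0.56827416 0.00990427 0.214     ]
edge -y end [ 0.49284163 -0.04816754  0.214     ]
edge +y end [0.53669694 0.10229082 0.214     ]
TL corner -y [ 0.46796701 -0.04618559  0.194     ]
TL +y [0.5200856  0.11313526 0.194     ]
```

```bash
python3 - <<'E'
from h import *
import pickle
c,s=pickle.load(open("w1.pkl","rb")); t=arm.calibration("top")
for q in ((330,150),(345,104),(320,48),(205,75),(175,130),(120,10),(380,110),(270,100)): print("w",q,onz(c,q,0)[:2].round(3))
for q in ((371,311),(342,318),(400,293),(365,283),(377,342),(440,290),(300,270),(265,292),(430,370),(330,330)): print("t",q,onz(t,q,0)[:2].round(3))
for X in ((.43,.05,.03),(.40,-.02,.03),(.43,.15,.03)): print(X,proj(c,X),proj(t,X))
E
```

```text
w (330, 150) [0.472 0.166]
w (345, 104) [0.403 0.189]
w (320, 48) [0.324 0.151]
w (205, 75) [ 0.359 -0.023]
w (175, 130) [ 0.439 -0.079]
w (120, 10) [ 0.268 -0.14 ]
w (380, 110) [0.412 0.243]
w (270, 100) [0.397 0.074]
t (371, 311) [ 0.363 -0.1  ]
t (342, 318) [ 0.344 -0.023]
t (400, 293) [ 0.412 -0.178]
t (365, 283) [ 0.438 -0.085]
t (377, 342) [ 0.282 -0.115]
t (440, 290) [ 0.42  -0.287]
t (300, 270) [0.472 0.091]
t (265, 292) [0.412 0.184]
t (430, 370) [ 0.21  -0.254]
t (330, 330) [0.312 0.009]
(0.43, 0.05, 0.03) [252.3808488  122.98621347] [314.78620818 284.4098251 ]
(0.4, -0.02, 0.03) [203.47764429 102.33365295] [341.33777742 296.01355889]
(0.43, 0.15, 0.03) [319.90474923 122.30397242] [276.91673666 284.08287772]
```

Call:
drive_tool:
  commands:
    - [[0,-0.018,-0.02],7,0.085]
    - [[0,-0.018,-0.02],7,0.085]
    - [[0,-0.018,-0.02],7,0.085]
    - [[0,-0.018,-0.02],7,0.085]
    - [[0,-0.018,-0.02],7,0.085]
    - [[0.001,-0.018,-0.02],7,0.085]
    - [[0.001,-0.015,-0.01],7,0.085]
    - [[0.001,0,0],7,0.085]
    - [[0.001,0,0],7,0.085]
    - [[0.001,0,0],7,0.085]
    - [[0,0,0],2.4,0.085]
    - [[0,0,0],0,0.085]
    - [[0,0,0],0,0.085]

```text
time_s: 2.65
tcp_pos: [0.5141, 0.0285, 0.2911]
eef_rot: [-1.849, 2.54, 0.0]
wrist_force: [0.3, -0.0, -0.1]
finger_gap: 0.0852
gripper_force: 0.0
```

```bash
python3 - <<'E'
from h import *
import pickle
s=arm.sense(); c=arm.calibration("wrist"); im=arm.camera("wrist")[:,:,::-1]
cv2.imwrite("pics/w2.png",im); pickle.dump((c,s),open("w2.pkl","wb")); print(s["tcp_pos"],s["eef_rot"],s["time_s"],s["q"],-c["R"].T@c["t"])
E
```

```text
[0.51412638 0.02847232 0.29113946] [-1.84888801e+00  2.53961744e+00  1.76889042e-04] 2.65 [-6.80807383e-02  2.45477389e-01  1.03661276e-01  1.42886212e+00
  2.45854708e-04 -1.32664826e+00] [ 0.48752959 -0.04871617  0.45368017]
```

View pics/w2.png

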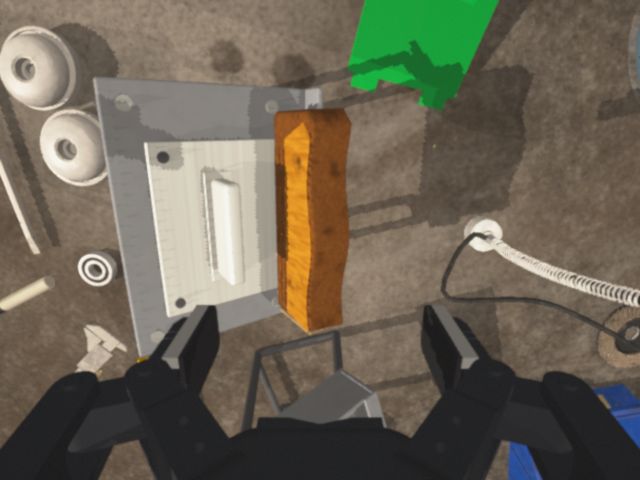

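The wrist view shows the block centred at about (312,215), with its ridge line at x≈311, its lower outer edge at x≈348 and the rib at (228,232). The fingers straddle it and no obstacles are near. Checking the rack-frame offset.

```bash
python3 - <<'E'
from h import *
import pickle
c,s=pickle.load(open("w2.pkl","rb")); a=np.radians(-19); xa=np.array([np.cos(a),np.sin(a)]); ya=np.array([-xa[1],xa[0]])
print("tcp",s["tcp_pos"][:2]@xa,s["tcp_pos"][:2]@ya)
for n,q,z,rx in (("ridge",(311,215),.214,-69.2),("outer",(348,215),.194,-97.9),("end-y",(315,110),.205,0),("end+y",(322,328),.205,0),("rackT1",(97,78),.226,62.9),("rackT2",(140,355),.226,62.9),("ribUL",(213,178),.214,-20),("ribLR",(243,285),.214,0),("rib R top",(238,183),.214,0)):
    P=onz(c,q,z); print(n,P.round(4),(P[:2]@xa).round(4),(P[:2]@ya).round(4),"orig x",(P[:2]@xa-rx/1e3).round(4))
E
```

```text
tcp 0.4768463594047521 0.19430427859338653
ridge [0.5126 0.0089 0.214 ] 0.4818 0.1753 orig x 0.551
outer [0.4883 0.0222 0.194 ] 0.4545 0.18 orig x 0.5524
end-y [ 0.4886 -0.0559  0.205 ] 0.4802 0.1062 orig x 0.4802
end+y [0.5345 0.1025 0.205 ] 0.472 0.271 orig x 0.472
rackT1 [ 0.6068 -0.1139  0.226 ] 0.6108 0.0898 orig x 0.5479
rackT2 [0.6709 0.0706 0.226 ] 0.6113 0.2852 orig x 0.5484
ribUL [ 0.5673 -0.0358  0.214 ] 0.5481 0.1509 orig x 0.5681
ribLR [0.5774 0.0442 0.214 ] 0.5315 0.2298 orig x 0.5315
rib R top [ 0.5525 -0.0274  0.214 ] 0.5313 0.154 orig x 0.5313
```

Call:
drive_tool:
  commands:
    - [[0,-0.006,-0.02],-1,0.085]
    - [[0,0,-0.025],0,0.085]
    - [[0,0,-0.025],0,0.085]
    - [[0,0,-0.02],0,0.085]
    - [[0,0,-0.015],0,0.085]
    - [[0,0,-0.012],0,0.085]
    - [[0,0,0],0,0.085]

```text
time_s: 3.28
tcp_pos: [0.5133, 0.0218, 0.1721]
eef_rot: [1.825, -2.555, -0.003]
wrist_force: [-1.1, -1.1, 1.0]
finger_gap: 0.0851
gripper_force: 0.0
```

Call:
drive_tool:
  commands:
    - [[0,0,0],0,0.065]
    - [[0,0,0],0,0.06]
    - [[0,0,0],0,0.05]
    - [[0,0,0],0,0.045]
    - [[0,0,0],0,0.035]
    - [[0,0,0],0,0.03]
    - [[0,0,0],0,0.03]
    - [[0,0,0],0,0.03]
  squeeze: 50

```text
time_s: 3.95
tcp_pos: [0.5125, 0.0223, 0.1764]
eef_rot: [1.826, -2.555, -0.004]
wrist_force: [-10.7, 1.1, 19.7]
finger_gap: 0.0305
gripper_force: 20.2
```

```bash
python3 - <<'E'
from h import *
s=arm.sense(); print(s["finger_gap"],s["wrist_force"])
im=arm.camera("wrist")[:,:,::-1]; sc=arm.camera("scene")[:,:,::-1]
b=cv2.resize(sc[190:300,220:350],None,fx=4,fy=4,interpolation=cv2.INTER_CUBIC)
out=np.zeros((440,800,3),np.uint8); out[:,:520]=b; out[:210,520:]=cv2.resize(im,(280,210))
cv2.imwrite("pics/g1.png",out)
E
```

```text
0.030503725433291672 [-10.71733806   1.14558558  19.70279155]
```

View pics/g1.png

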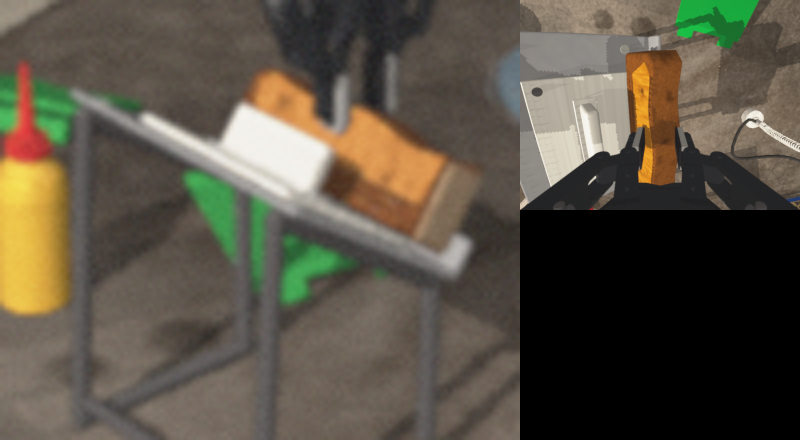

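The scene crop shows the block still in the rack, with the fingers pinching only near its top ridge: the rear finger tip is at crop (335,128). I'll work out the tip height from this.

```bash
python3 - <<'E'
from h import *
c=arm.calibration("scene"); a=np.radians(-19); xa=np.array([np.cos(a),np.sin(a),0]); ya=np.array([-xa[1],xa[0],0])
s=arm.sense(); T=s["tcp_pos"]; print(T@xa,T@ya)
for q in ((333,130),(345,130),(320,122)):
  o,d=ray(c,np.array((220+q[0]/4,190+q[1]/4)))
  for x in (.015,.025): k=(T@xa+x-o@xa)/(d@xa); P=o+k*d; print(q,x,"z",P[2].round(4),"y rel",(P@ya-T@ya).round(4))
for n,X in (("ridge",(-.069,.214)),("TL",(-.098,.194))):
  P=(.5505+X[0])*xa+.1885*ya+np.array([0,0,X[1]]); p=proj(c,P); print(n,p,(p-np.array([220,190]))*4)
E
```

```text
0.47731510315113906 0.18790514669354633
(333, 130) 0.015 z 0.1947 y rel 0.0004
(333, 130) 0.025 z 0.202 y rel 0.0113
(345, 130) 0.015 z 0.1987 y rel 0.011
(345, 130) 0.025 z 0.206 y rel 0.0218
(320, 122) 0.015 z 0.1956 y rel -0.0113
(320, 122) 0.025 z 0.203 y rel -0.0002
ridge [306.75449588 213.98452657] [347.01798354  95.93810626]
TL [315.41428319 218.01541062] [381.65713275 112.06164248]
```

Call:
drive_tool:
  commands:
    - [[0,0,0],0,0.05]
    - [[0,0,0],0,0.07]
    - [[0,0,0],0,0.07]
    - [[0,0,0],0,0.07]
    - [[0,0,-0.006],0,0.07]
    - [[0,0,-0.006],0,0.07]
    - [[0,0,0],0,0.07]

```text
time_s: 4.63
tcp_pos: [0.5137, 0.0213, 0.16]
eef_rot: [1.824, -2.555, -0.003]
wrist_force: [-0.0, 0.5, 0.7]
finger_gap: 0.0702
gripper_force: 0.0
```

Call:
drive_tool:
  commands:
    - [[0,0,-0.004],0,0.07]
    - [[0,0,0],0,0.07]

```text
time_s: 4.8
tcp_pos: [0.5142, 0.0213, 0.1568]
eef_rot: [1.825, -2.555, -0.002]
wrist_force: [0.9, -0.3, 0.4]
finger_gap: 0.07
gripper_force: 0.0
```

Call:
drive_tool:
  commands:
    - [[0,0,-0.003],0,0.07]
    - [[0,0,-0.003],0,0.07]
    - [[0,0,0],0,0.065]
    - [[0,0,0],0,0.06]
    - [[0,0,0],0,0.056]
    - [[0,0,0],0,0.052]
  squeeze: 40

```text
time_s: 5.3
tcp_pos: [0.5161, 0.0209, 0.1526]
eef_rot: [-1.825, 2.555, -0.003]
wrist_force: [1.0, 0.1, 2.2]
finger_gap: 0.0522
gripper_force: 3.8
```

Call:
drive_tool:
  commands:
    - [[0,0,0],0,0.047]
    - [[0,0,0],0,0.042]
    - [[0,0,0],0,0.037]
    - [[0,0,0],0,0.03]

```text
time_s: 5.63
tcp_pos: [0.5174, 0.0206, 0.1558]
eef_rot: [-1.823, 2.552, -0.009]
wrist_force: [-3.5, -2.1, 18.6]
finger_gap: 0.0468
gripper_force: 35.1
```

Call:
drive_tool:
  commands:
    - [[0,0,0.004],0,0.025]
    - [[0,0,0.006],0,0.025]
    - [[0,0,0.008],0,0.025]
    - [[0,0,0.01],0,0.025]
    - [[0,0,0.012],0,0.025]
    - [[0,0,0.012],0,0.025]
    - [[0,0,0],0,0.025]
  squeeze: 60

```text
time_s: 6.22
tcp_pos: [0.515, 0.0214, 0.2056]
eef_rot: [-1.825, 2.555, -0.001]
wrist_force: [1.4, 0.4, -2.3]
finger_gap: 0.0361
gripper_force: 56.5
```

Call:
drive_tool:
  commands:
    - [[0,0,0.02],0,0.025]
    - [[-0.005,0,0.02],0,0.025]
    - [[-0.015,0.003,0],4,0.025]
    - [[-0.02,0.005,0],5,0.025]
    - [[-0.02,0.005,-0.01],5,0.025]
    - [[-0.015,0.005,-0.02],5,0.025]
    - [[-0.01,0,-0.025],0,0.025]
    - [[0,0,-0.03],0,0.025]
    - [[0,0,-0.03],0,0.025]
    - [[0,0,-0.025],0,0.025]
    - [[0,0,-0.015],0,0.025]
    - [[0,0,-0.01],0,0.025]
    - [[0,0,0],0,0.025]

```text
time_s: 7.3
tcp_pos: [0.4259, 0.0395, 0.0757]
eef_rot: [2.219, -2.217, -0.009]
wrist_force: [-1.0, -0.1, -2.5]
finger_gap: 0.0357
gripper_force: 57.2
```

Call:
drive_tool:
  commands:
    - [[0,0,-0.008],0,0.025]
    - [[0,0,-0.007],0,0.025]
    - [[0,0,-0.006],0,0.025]
    - [[0,0,0],0,0.025]

```text
time_s: 7.63
tcp_pos: [0.4291, 0.0393, 0.0569]
eef_rot: [2.222, -2.219, -0.002]
wrist_force: [0.3, -0.3, -1.9]
finger_gap: 0.0356
gripper_force: 57.2
```

```bash
python3 - <<'E'
from h import *
c=arm.calibration("scene"); im=arm.camera("scene")[:,:,::-1]; s=arm.sense(); print(s["tcp_pos"],s["wrist_force"])
cv2.imwrite("pics/s2.png",im)
hsv=cv2.cvtColor(np.ascontiguousarray(im),cv2.COLOR_BGR2HSV)
m=cv2.inRange(hsv,(5,120,60),(20,255,255)); m[:150]=0; m[300:]=0; m[:,:250]=0; m[:,420:]=0
for k in big(m,3):
  print(cv2.contourArea(k),cv2.boundingRect(k),[k[k[:,0,i].argsort()[j],0].tolist() for i in (0,1) for j in (0,-1)])
T=s["tcp_pos"]
for dy in (-.087,0,.087):
  for z in (0,.03,.061): print(dy,z,proj(c,(T[0]+.0175,T[1]+dy,z)).round(1))
E
```

```text
[0.42923092 0.03926652 0.05741235] [-0.13472624 -0.02240637 -2.547245  ]
491.5 (331, 242, 30, 31) [[331, 262], [360, 252], [332, 242], [353, 272]]
79.0 (299, 252, 26, 12) [[299, 252], [324, 262], [299, 252], [321, 263]]
-0.087 0 [295.4 270.3]
-0.087 0.03 [295.5 260.6]
-0.087 0.061 [295.6 250.5]
0 0 [324.2 278.8]
0 0.03 [324.5 269. ]
0 0.061 [324.8 258.7]
0.087 0 [354.2 287.7]
0.087 0.03 [354.8 277.7]
0.087 0.061 [355.5 267.3]
```

Call:
drive_tool:
  commands:
    - [[0,0,-0.01],0,0.025]
    - [[0,0,-0.01],0,0.025]
    - [[0,0,-0.008],0,0.025]
    - [[0,0,-0.004],0,0.025]
    - [[0,0,0],0,0.025]

```text
time_s: 8.1
tcp_pos: [0.429, 0.0393, 0.0252]
eef_rot: [2.222, -2.219, -0.002]
wrist_force: [-0.0, -1.0, -1.5]
finger_gap: 0.0359
gripper_force: 57.2
```

Call:
drive_tool:
  commands:
    - [[0,0,-0.003],0,0.025]
    - [[0,0,-0.003],0,0.025]
    - [[0,0,0],0,0.025]

```text
time_s: 8.35
tcp_pos: [0.4298, 0.0392, 0.0197]
eef_rot: [-2.223, 2.22, 0.0]
wrist_force: [-0.2, -0.5, -2.6]
finger_gap: 0.0361
gripper_force: 57.2
```

Call:
drive_tool:
  commands:
    - [[0,0,-0.003],0,0.025]
    - [[0,0,-0.003],0,0.025]
    - [[0,0,0],0,0.025]

```text
time_s: 8.6
tcp_pos: [0.4355, 0.0391, 0.0163]
eef_rot: [-2.218, 2.215, -0.011]
wrist_force: [4.4, 0.7, 5.1]
finger_gap: 0.0338
gripper_force: 57.7
```

Call:
drive_tool:
  commands:
    - [[0,0,-0.002],0,0.025]
    - [[0,0,-0.002],0,0.025]
    - [[0,0,0],0,0.025]

```text
time_s: 8.85
tcp_pos: [0.4374, 0.039, 0.0134]
eef_rot: [-2.216, 2.214, -0.015]
wrist_force: [4.3, -1.2, 10.7]
finger_gap: 0.0328
gripper_force: 58.4
```

```bash
python3 - <<'E'
from h import *
im=arm.camera("wrist")[:,:,::-1]; sc=arm.camera("scene")[:,:,::-1]
b=cv2.resize(sc[225:305,280:375],None,fx=4.5,fy=4.5,interpolation=cv2.INTER_CUBIC)
out=np.zeros((480,800,3),np.uint8); out[:b.shape[0],:b.shape[1]]=b; out[:280,430:]=cv2.resize(im,(370,280))
cv2.imwrite("pics/g2.png",out)
E
```

```text
(no output)
```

View pics/g2.png

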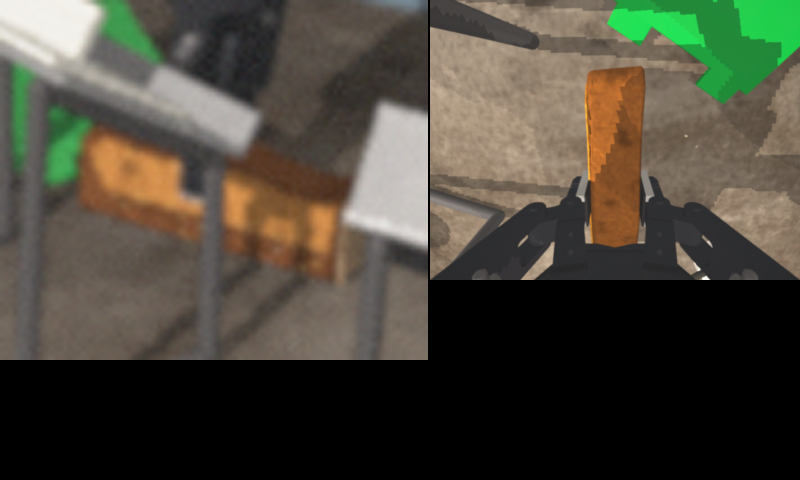

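The wrist view shows the block almost upright between the pads, and the scene crop shows it standing on the bench, with its lower edge from (80,205) to (335,275). I'll release it gently.

Call:
drive_tool:
  commands:
    - [[0.004,0,0.002],0,0.03]
    - [[0.002,0,0],0,0.036]
    - [[0,0,0],0,0.04]
    - [[0,0,0],0,0.045]
    - [[0,0,0],0,0.05]
    - [[0,0,0],0,0.055]
    - [[0,0,0],0,0.06]
    - [[0,0,0],0,0.06]
  squeeze: 20

```text
time_s: 9.62
tcp_pos: [0.4351, 0.0392, 0.0115]
eef_rot: [2.222, -2.22, -0.001]
wrist_force: [-0.2, 0.2, 0.3]
finger_gap: 0.0599
gripper_force: 0.0
```

Call:
drive_tool:
  commands:
    - [[0,0,0],0,0.065]
    - [[0,0,0.01],0,0.065]
    - [[0,0,0.015],0,0.065]
    - [[0,0,0.025],0,0.065]
    - [[0,0,0.03],0,0.065]
    - [[0,0,0.035],0,0.085]
    - [[0,0,0.04],0,0.085]
    - [[0,0,0.04],0,0.085]
    - [[0,0,0.04],0,0.085]
    - [[0,0,0.04],0,0.085]
    - [[0,0,0.03],0,0.085]
    - [[0,0,0.02],0,0.085]
    - [[0,0,0],0,0.085]

```text
time_s: 10.7
tcp_pos: [0.4378, 0.0391, 0.3414]
eef_rot: [-2.219, 2.216, -0.009]
wrist_force: [0.4, 0.5, -0.0]
finger_gap: 0.0848
gripper_force: 0.0
```

```bash
python3 - <<'E'
from h import *
c=arm.calibration("wrist"); im=np.ascontiguousarray(arm.camera("wrist")[:,:,::-1]); s=arm.sense(); print(s["tcp_pos"],s["eef_rot"],s["time_s"],s["wrist_force"])
cv2.imwrite("pics/w3.png",im)
hsv=cv2.cvtColor(im,cv2.COLOR_BGR2HSV); m=cv2.inRange(hsv,(5,110,40),(20,255,255))
for k in big(m,2):
  r=cv2.minAreaRect(k); print(cv2.contourArea(k),r,[onz(c,p,.055)[:2].round(3) for p in cv2.boxPoints(r)])
sc=arm.camera("scene"); cv2.imwrite("pics/s3.png",sc[:,:,::-1]); cc=arm.calibration("scene")
hsv=cv2.cvtColor(np.ascontiguousarray(sc[:,:,::-1]),cv2.COLOR_BGR2HSV); m=cv2.inRange(hsv,(5,110,60),(20,255,255)); m[:220]=0;m[320:]=0;m[:,:270]=0;m[:,:][:,385:]=0
for k in big(m,2): print(cv2.boundingRect(k))
E
```

```text
[0.43714557 0.03914905 0.33892769] [-2.22054479  2.21784804 -0.00553226] 10.75 [ 0.19986409 -0.37160699 -0.71484426]
3776.0 ((317.4999694824219, 185.99998474121094), (30.999996185302734, 133.99996948242188), 0.0) [array([0.462, 0.128]), array([ 0.46 , -0.044]), array([ 0.423, -0.044]), array([0.42 , 0.127])]
269.0 ((112.41178894042969, 473.14703369140625), (22.4663143157959, 16.97835922241211), 30.963754653930664) [array([0.834, 0.554]), array([0.809, 0.517]), array([0.78 , 0.543]), array([0.804, 0.582])]
(329, 258, 28, 30)
(297, 253, 28, 27)
```

The block stands upright at about (0.44, 0.04), with a top footprint of 38 × 172 mm. Next, move over the cover.

Call:
drive_tool:
  commands:
    - [[0.009,-0.0023,0],-7,0.085]
    - [[0.009,-0.0023,0],-7,0.085]
    - [[0.009,-0.0023,0],-7,0.085]
    - [[0.009,-0.0023,0],-7,0.085]
    - [[0.009,-0.0023,0],-7,0.085]
    - [[0.009,-0.0023,0],-7,0.085]
    - [[0.009,-0.0023,0],-7,0.085]
    - [[0.009,-0.0023,0],-7,0.085]
    - [[0.009,-0.0023,0],-7,0.085]
    - [[0.009,-0.0023,0],-7,0.085]
    - [[0.009,-0.0023,0],-7,0.085]
    - [[0.009,-0.0023,0],-7,0.085]
    - [[0.009,-0.0023,0],-7,0.085]
    - [[0.01,-0.0023,0],-7,0.085]
    - [[0.01,-0.0023,0],-7,0.085]
    - [[0,-0.003,0],-4,0.085]
    - [[0,0,0],0,0.085]
    - [[0,0,0],0,0.085]

```text
time_s: 12.3
tcp_pos: [0.572, 0.0018, 0.335]
eef_rot: [-0.513, -3.096, 0.0]
wrist_force: [-0.2, 0.4, 1.1]
finger_gap: 0.0854
gripper_force: 0.0
```

```bash
python3 - <<'E'
from h import *
import pickle
s=arm.sense(); c=arm.calibration("wrist"); im=arm.camera("wrist")[:,:,::-1]
cv2.imwrite("pics/w4.png",im); pickle.dump((c,s),open("w4.pkl","wb")); print(s["tcp_pos"],s["eef_rot"],s["time_s"],s["q"])
a=np.radians(-19); xa=np.array([np.cos(a),np.sin(a),0]); ya=np.array([-xa[1],xa[0],0]); P=.535*xa+.189*ya+[0,0,.214]
print(proj(c,P))
p=proj(c,P).astype(int); y0,x0=max(0,p[1]-75),max(0,p[0]-100); print(x0,y0)
cv2.imwrite("pics/w4c.png",cv2.resize(im[y0:y0+150,x0:x0+200],None,fx=4,fy=4,interpolation=cv2.INTER_CUBIC))
E
```

```text
[0.57199379 0.00175654 0.33500321] [-5.13422362e-01 -3.09583867e+00  1.62378218e-05] 12.3 [-1.07929206e-01  3.89252225e-01  4.18645765e-01  1.60365400e+00
  1.85280714e-04  2.20764294e-01]
[322.56323475 218.46566787]
222 143
```

View pics/w4c.png

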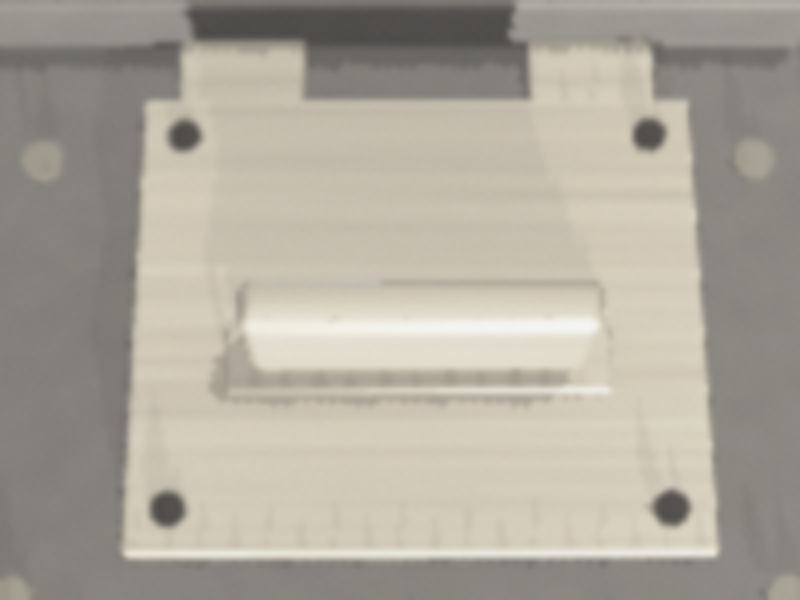

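The crop shows the cover square to the gripper: rib top from (245,283) to (600,325), centre (422,304), and tab tips against the lip at (243,41) and (590,41).

```bash
python3 - <<'E'
from h import *
import pickle
c,s=pickle.load(open("w4.pkl","rb")); f=lambda x,y:(222+(x+.5)/4-.5,143+(y+.5)/4-.5)
T=s["tcp_pos"]; ax=s["eef_rot"][:2]/np.linalg.norm(s["eef_rot"][:2]); az=2*np.arctan2(*ax[::-1])-np.pi/2; ya=np.array([np.cos(az),np.sin(az)]); xa=np.array([ya[1],-ya[0]]); print("jaw az",np.degrees(az)%360)
for n,q,z in (("ribtop",(422,304),.214),("rib dn-",(245,283),.2106),("rib dn+",(600,283),.2106),("rib up-",(245,325),.2174),("rib up+",(598,325),.2174),("tab mid",(417,41),.142),("tab-",(243,41),.142),("tab+",(590,41),.142),("plate up-",(124,553),.14+.004+.126*.5736),("plate up+",(718,553),.144+.126*.5736)):
    P=onz(c,f(*q),z); print(n,P.round(4),"rel tcp x,y",((P[:2]-T[:2])@xa).round(4),((P[:2]-T[:2])@ya).round(4))
E
```

```text
jaw az 71.16723132172655
ribtop [0.5687 0.008  0.214 ] rel tcp x,y -0.0051 0.0049
rib dn- [ 0.5535 -0.0255  0.2106] rel tcp x,y -0.0087 -0.0317
rib dn+ [0.5772 0.0441 0.2106] rel tcp x,y -0.0087 0.0418
rib up- [ 0.5604 -0.0273  0.2174] rel tcp x,y -0.0016 -0.0313
rib up+ [0.5836 0.0409 0.2174] rel tcp x,y -0.0016 0.0408
tab mid [0.5242 0.0231 0.142 ] rel tcp x,y -0.0521 0.0048
tab- [ 0.5105 -0.017   0.142 ] rel tcp x,y -0.0521 -0.0376
tab+ [0.5378 0.0631 0.142 ] rel tcp x,y -0.0522 0.047
plate up- [ 0.6001 -0.0704  0.2163] rel tcp x,y 0.0499 -0.0592
plate up+ [0.6416 0.0512 0.2163] rel tcp x,y 0.0499 0.0693
```

Call:
drive_tool:
  commands:
    - [[0.0035,0.004,-0.02],0,0.085]
    - [[0,0,-0.035],0,0.085]
    - [[0,0,-0.035],0,0.085]
    - [[0,0,-0.03],0,0.085]
    - [[0,0,-0.02],0,0.085]
    - [[0,0,-0.015],0,0.085]
    - [[0,0,-0.008],0,0.085]
    - [[0,0,0],0,0.085]

```text
time_s: 13.02
tcp_pos: [0.5742, 0.0061, 0.1717]
eef_rot: [-0.514, -3.095, 0.0]
wrist_force: [-0.1, -0.5, 0.6]
finger_gap: 0.0845
gripper_force: 0.0
```

Call:
drive_tool:
  commands:
    - [[0,0,0],0,0.08]
    - [[0,0,0],0,0.077]
    - [[0,0,0],0,0.074]
    - [[0,0,0],0,0.07]
    - [[0,0,0],0,0.07]
  squeeze: 40

```text
time_s: 13.43
tcp_pos: [0.5773, 0.0059, 0.1759]
eef_rot: [0.516, 3.096, 0.001]
wrist_force: [-1.7, 1.9, 6.4]
finger_gap: 0.0747
gripper_force: 45.4
```

Call:
drive_tool:
  commands:
    - [[0,0,0.003],0,0.068]
    - [[-0.0012,0.0004,0.002],0,0.068]
    - [[-0.0025,0.0008,0.002],0,0.068]
    - [[-0.0025,0.0008,0.002],0,0.068]
    - [[-0.0025,0.0008,0.002],0,0.068]
    - [[-0.0025,0.0008,0.002],0,0.068]
    - [[-0.0025,0.0008,0.002],0,0.068]
    - [[0,0,0],0,0.068]
  squeeze: 25

```text
time_s: 14.1
tcp_pos: [0.5633, 0.01, 0.1899]
eef_rot: [0.516, 3.096, -0.0]
wrist_force: [5.0, -1.1, -0.6]
finger_gap: 0.0744
gripper_force: 45.0
```

```bash
cat > tilt.py <<'E'
from h import *
import sys
s=arm.sense(); c=arm.calibration("wrist"); im=np.ascontiguousarray(arm.camera("wrist")[:,:,::-1]); cv2.imwrite(f"pics/{sys.argv[1]}.png",im)
T=s["tcp_pos"]; ax=s["eef_rot"][:2]; az=2*np.arctan2(ax[1],ax[0])-np.pi/2; ya=np.array([np.cos(az),np.sin(az),0])
if ya[1]<0: ya=-ya
xa=np.array([ya[1],-ya[0],0]); print(T,s["finger_gap"],s["gripper_force"],s["wrist_force"].round(1),s["time_s"])
lab=cv2.cvtColor(im,cv2.COLOR_BGR2LAB); g=im.min(2)
m=((im[:,:,2].astype(int)-im[:,:,0]>8)&(g>110)).astype(np.uint8)*255
m=cv2.morphologyEx(m,cv2.MORPH_OPEN,np.ones((5,5),np.uint8))
k=big(m,1)[0]; print("area",cv2.contourArea(k),cv2.boundingRect(k))
for u in (262,272,285,300,315,330,345,358,370,380):
    r=np.where(m[:,u])[0]; 
    if len(r): print(u,r.min(),r.max(),end=" | ")
h=float(sys.argv[2]) if len(sys.argv)>2 else .025   # pivot height over TCP
print()
for th in range(20,64,4):
    t=np.radians(th); X=xa*np.cos(t)+np.array([0,0,np.sin(t)]); Z=-xa*np.sin(t)+np.array([0,0,np.cos(t)]); G=T+[0,0,.032]
    q=[proj(c,G+X*(a-8)/1e3+Z*(b-22)/1e3+ya*y/1e3).round(0) for a,b,y in ((55,5,0),(55,5,64),(-55,5,0),(-71,5,42),(8,35,0))]
    print(th,*q)
E
python3 tilt.py w5
```

```text
[0.56328389 0.01000736 0.18989583] 0.07443213705287957 45.04599630832672 [ 5.  -1.1 -0.6] 14.1
area 49270.0 (186, 175, 304, 257)
262 185 416 | 272 186 416 | 285 208 416 | 300 208 419 | 315 208 422 | 330 208 420 | 345 208 417 | 358 208 416 | 370 184 416 | 380 184 416 | 
20 [322. 418.] [458. 417.] [322. 183.] [411. 150.] [323. 333.]
24 [322. 424.] [461. 422.] [322. 188.] [408. 156.] [323. 330.]
28 [323. 429.] [464. 428.] [322. 192.] [405. 162.] [323. 328.]
32 [323. 434.] [467. 433.] [322. 197.] [403. 169.] [323. 326.]
36 [323. 439.] [470. 438.] [322. 203.] [401. 175.] [323. 323.]
40 [323. 444.] [474. 442.] [322. 208.] [399. 182.] [323. 321.]
44 [323. 448.] [477. 446.] [322. 214.] [397. 189.] [323. 318.]
48 [323. 452.] [481. 450.] [322. 220.] [395. 197.] [323. 316.]
52 [323. 456.] [485. 453.] [322. 227.] [394. 204.] [323. 314.]
56 [323. 458.] [489. 456.] [322. 233.] [393. 212.] [323. 312.]
60 [323. 461.] [493. 458.] [322. 239.] [391. 220.] [323. 310.]
```

Call:
drive_tool:
  commands:
    - [[-0.0022,0.0008,0.0004],0,0.068]
    - [[-0.0022,0.0008,0.0004],0,0.068]
    - [[-0.0022,0.0007,0.0004],0,0.068]
    - [[0,0,0],0,0.068]
  squeeze: 20

```text
time_s: 14.48
tcp_pos: [0.5586, 0.0116, 0.1922]
eef_rot: [0.515, 3.092, -0.001]
wrist_force: [7.6, -3.9, 2.4]
finger_gap: 0.074
gripper_force: 45.6
```

```bash
python3 tilt.py w6 | head -3
```

```text
[0.55855981 0.01159346 0.1921968 ] 0.07399465256941706 45.64810395240784 [ 7.6 -3.9  2.4] 14.4833
area 47676.5 (187, 183, 300, 249)
262 192 416 | 272 194 416 | 285 195 416 | 300 215 419 | 315 194 422 | 330 215 420 | 345 214 417 | 358 195 416 | 370 192 416 | 380 192 416 |
```

Call:
drive_tool:
  commands:
    - [[-0.0022,0.0008,0.0002],0,0.068]
    - [[-0.0022,0.0008,0.0002],0,0.068]
    - [[-0.0022,0.0007,0.0002],0,0.068]
    - [[0,0,0],0,0.068]
  squeeze: 20

```text
time_s: 14.87
tcp_pos: [0.5536, 0.0133, 0.1942]
eef_rot: [0.515, 3.088, -0.002]
wrist_force: [6.4, -3.9, 7.0]
finger_gap: 0.0742
gripper_force: 46.3
```

```bash
python3 tilt.py w7 | head -3
```

```text
[0.55360206 0.0133376  0.19422407] 0.07424966454739806 46.348267793655396 [ 6.4 -3.9  7. ] 14.8667
area 46419.5 (188, 190, 297, 241)
262 200 416 | 272 200 416 | 285 202 416 | 300 202 419 | 315 201 422 | 330 222 420 | 345 201 417 | 358 201 416 | 370 200 416 | 380 200 416 |
```

Call:
drive_tool:
  commands:
    - [[0,0,0.001],0,0.066]
    - [[0.003,-0.001,0.006],0,0.066]
    - [[0.003,-0.001,0.012],0,0.066]
    - [[0,0,0.02],0,0.066]
    - [[0,0,0.03],0,0.066]
    - [[0,0,0.03],0,0.066]
    - [[0,0,0.02],0,0.066]
    - [[0,0,0],0,0.066]
    - [[0,0,0],0,0.066]
  squeeze: 80

```text
time_s: 15.67
tcp_pos: [0.5548, 0.0131, 0.3095]
eef_rot: [-0.516, -3.098, -0.001]
wrist_force: [-0.6, 0.2, -4.3]
finger_gap: 0.073
gripper_force: 93.4
```

```bash
python3 tilt.py w8 | head -3; python3 - <<'E'
import cv2,numpy as np
im=cv2.imread("pics/w8.png"); g=cv2.cvtColor(im,cv2.COLOR_BGR2GRAY).astype(float)
# rows of strongest edges along columns: tabs (265..285, 365..385), plate edge (300..345)
for cols in ((240,262),(300,345),(375,397)):
    p=g[:,cols[0]:cols[1]].mean(1); d=np.diff(p); i=np.argsort(-abs(d[140:300]))[:6]+140; print(cols,[(int(j),int(d[j])) for j in sorted(i)])
E
```

```text
[0.55480253 0.01308259 0.3094553 ] 0.07301823937336399 93.41782093048096 [-0.6  0.2 -4.3] 15.6667
area 45928.5 (188, 183, 264, 248)
262 167 416 | 272 167 416 | 285 167 416 | 300 165 419 | 315 168 422 | 330 165 420 | 345 165 417 | 358 167 416 | 370 166 416 | 380 166 416 | 
(240, 262) [(163, 15), (164, 15), (177, -15), (178, -12), (192, 12), (193, 19)]
(300, 345) [(164, 10), (166, 13), (167, 11), (177, -19), (216, 14), (217, 26)]
(375, 397) [(163, 18), (164, 14), (166, 15), (177, -15), (192, 18), (193, 13)]
```

```bash
cat > plan.py <<'E'
from h import *
from scipy.optimize import fsolve
import sys
v=lambda t:np.array([[np.cos(t),-np.sin(t)],[np.sin(t),np.cos(t)]])
B=np.array([.587,.291,.190]); by=np.radians(-2.3); bx=np.array([np.cos(by),np.sin(by),0]); zz=np.array([0,0,1.])
def frame():
    s=arm.sense(); T=s["tcp_pos"]; ax=s["eef_rot"][:2]; az=2*np.arctan2(ax[1],ax[0])-np.pi/2
    ya=np.array([np.cos(az),np.sin(az),0]); ya=ya if ya[1]>0 else -ya
    return T,np.array([ya[1],-ya[0],0]),ya,np.degrees(np.arctan2(ya[1],ya[0]))
def solve(tip,edge):
    T,xa,ya,_=frame(); c=arm.calibration("wrist")
    def f(p):
        th,h=p; o=[]
        for (a,b),r in (((-71,5),tip),((-55,5),edge)):
            d=v(th)@(np.array([a-8,b-22])/1e3)+[-.001,h]; o.append(proj(c,T+xa*d[0]+zz*d[1])[1]-r)
        return o
    return fsolve(f,[.8,.03])
def tcp(th,h,pt,box):  # TCP that puts cover point pt (mm) on box point (mm) in the slope plane
    d=v(np.radians(35))@np.array(box)/1e3-v(th)@((np.array(pt)-[8,22])/1e3)-[-.001,h]
    return B+bx*d[0]+zz*d[1]
E
python3 - <<'E'
from plan import *
th,h=solve(193.5,217.5); T,xa,ya,az=frame(); print("tilt",np.degrees(th),"h",h,T,az)
for h in (h,.0275,.032):
  for n,t,p,b in (("pre",th,(-71,5),(-52,20)),("down",th,(-71,5),(-55,4)),("in",th,(-71,5),(-71,4)),("home",np.radians(35),(0,0),(-1,0))): print(round(h,4),n,tcp(t,h,p,b).round(4))
E
```

```text
tilt 46.99675642645661 h 0.03275219301418773 [0.55424346 0.01305997 0.30806503] 71.07701122409097
0.0328 pre [0.5754 0.2915 0.2132]
0.0328 down [0.5821 0.2912 0.1983]
0.0328 in [0.569  0.2917 0.1892]
0.0328 home [0.5811 0.2912 0.1793]
0.0275 pre [0.5754 0.2915 0.2184]
0.0275 down [0.5821 0.2912 0.2036]
0.0275 in [0.569  0.2917 0.1944]
0.0275 home [0.5811 0.2912 0.1845]
0.032 pre [0.5754 0.2915 0.2139]
0.032 down [0.5821 0.2912 0.1991]
0.032 in [0.569  0.2917 0.1899]
0.032 home [0.5811 0.2912 0.18  ]
```

Call:
drive_tool:
  commands:
    - [[0,0.015,0],2,0.066]
    - [[0.002,0.028,0],2,0.066]
    - [[0.002,0.028,0],2,0.066]
    - [[0.002,0.028,0],2,0.066]
    - [[0.003,0.028,0],2,0.066]
    - [[0.003,0.028,0],2,0.066]
    - [[0.003,0.028,0],2,0.066]
    - [[0.003,0.028,0],2,0.066]
    - [[0.003,0.028,0],0.6,0.066]
    - [[0,0.028,0],0,0.066]
    - [[0,0.011,-0.01],0,0.066]
    - [[0,0,-0.02],0,0.066]
    - [[0,0,-0.02],0,0.066]
    - [[0,0,-0.01],0,0.066]
    - [[0,0,0],0,0.066]
    - [[0,0,0],0,0.066]

```text
time_s: 17.05
tcp_pos: [0.5745, 0.2897, 0.2469]
eef_rot: [-0.064, -3.135, 0.004]
wrist_force: [1.4, 0.4, -3.3]
finger_gap: 0.0728
gripper_force: 93.5
```

```bash
python3 tilt.py w9 | head -3; python3 - <<'E'
from plan import *
print(frame())
im=cv2.imread("pics/w9.png"); g=cv2.cvtColor(im,cv2.COLOR_BGR2GRAY).astype(float)
for cols in ((240,262),(300,345),(375,397)):
    p=g[:,cols[0]:cols[1]].mean(1); d=np.diff(p); i=np.argsort(-abs(d[100:300]))[:8]+100; print(cols,[(int(j),int(d[j])) for j in sorted(i)])
c=arm.calibration("wrist")
for n,x,y,z in (("lip in",-62,0,11),("lip out",-79,0,11),("lipL",-79,-73,11),("lipR",-79,73,11)):
    d=v(np.radians(35))@np.array([x,z])/1e3; yv=np.array([-bx[1],bx[0],0]); print(n,proj(c,B+bx*d[0]+zz*d[1]+yv*y/1e3).round(1))
cv2.imwrite("pics/w9c.png",cv2.resize(im[90:290,180:480],None,fx=2.6,fy=2.6,interpolation=cv2.INTER_CUBIC))
E
```

```text
[0.57445357 0.2897311  0.24694904] 0.07283662854034792 93.46878290176392 [ 1.4  0.4 -3.3] 17.05
area 48853.5 (189, 173, 301, 258)
262 193 416 | 272 194 416 | 285 217 416 | 300 217 418 | 315 158 422 | 330 217 421 | 345 217 417 | 358 170 416 | 370 193 416 | 380 158 416 | 
(array([0.5754192 , 0.29005001, 0.24851208]), array([ 0.99915818, -0.04102348,  0.        ]), array([0.04102348, 0.99915818, 0.        ]), np.float64(87.64886794358287))
(240, 262) [(176, 14), (177, 11), (179, -33), (180, -30), (191, 13), (192, 37), (193, 35), (194, 14)]
(300, 345) [(175, 11), (176, 14), (178, -25), (179, -32), (180, -17), (194, 13), (216, 24), (217, 34)]
(375, 397) [(155, 10), (156, 14), (175, 13), (178, -33), (179, -27), (191, 21), (192, 44), (193, 23)]
lip in [322.9 175.9]
lip out [322.8 154.2]
lipL [219.9 154.5]
lipR [425.8 154.4]
```

View pics/w9c.png

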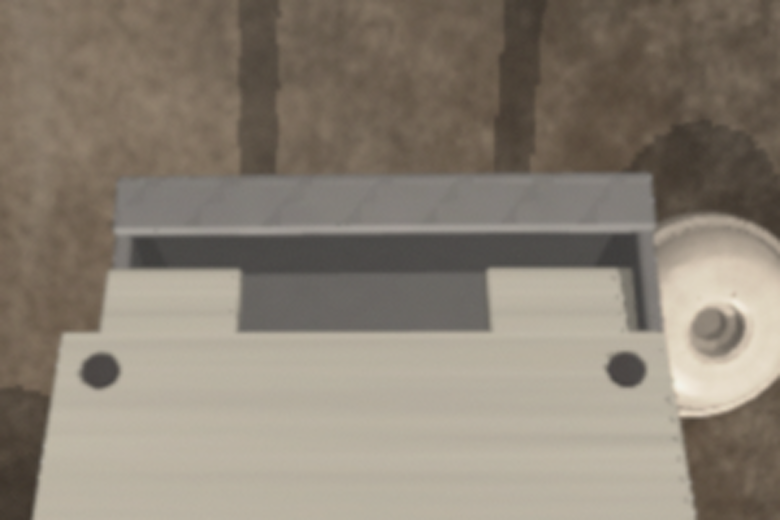

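The crop shows the tabs just short of the lip (inner edge at row ≈230). The box is centred about 5 px to the right of the cover, so it sits about 4 mm more to +y and 2 mm more to +x than I estimated. I'll correct for that and lower the cover.

Call:
drive_tool:
  commands:
    - [[0.002,0.003,-0.006],0.5,0.066]
    - [[0.002,0.002,-0.01],0,0.066]
    - [[0.002,0,-0.01],0,0.066]
    - [[0.001,0,-0.008],0,0.066]
    - [[0.001,0,-0.006],0,0.066]
    - [[0,0,0],0,0.066]

```text
time_s: 17.6
tcp_pos: [0.5835, 0.2952, 0.2072]
eef_rot: [-0.05, -3.138, 0.002]
wrist_force: [-0.6, -0.2, -2.9]
finger_gap: 0.0729
gripper_force: 93.5
```

Call:
drive_tool:
  commands:
    - [[0,0,-0.004],0,0.066]
    - [[0,0,-0.003],0,0.066]
    - [[0,0,0],0,0.066]

```text
time_s: 17.85
tcp_pos: [0.5842, 0.2957, 0.2022]
eef_rot: [-0.05, -3.141, 0.0]
wrist_force: [-0.9, 0.7, -3.4]
finger_gap: 0.0728
gripper_force: 93.5
```

Call:
drive_tool:
  commands:
    - [[0,0,-0.002],0,0.066]
    - [[0,0,-0.002],0,0.066]
    - [[0,0,0],0,0.066]

```text
time_s: 18.1
tcp_pos: [0.5845, 0.2959, 0.1992]
eef_rot: [0.05, 3.14, 0.001]
wrist_force: [-0.8, -0.2, 1.0]
finger_gap: 0.0728
gripper_force: 93.7
```

Call:
drive_tool:
  commands:
    - [[0,0,-0.002],0,0.066]
    - [[0,0,0],0,0.066]

```text
time_s: 18.27
tcp_pos: [0.5848, 0.296, 0.1977]
eef_rot: [0.05, 3.139, 0.002]
wrist_force: [-0.4, -0.1, 3.1]
finger_gap: 0.0729
gripper_force: 93.9
```

Call:
drive_tool:
  commands:
    - [[0,0,0.002],0,0.066]
    - [[-0.0025,0,-0.0017],0,0.066]
    - [[-0.0025,0,-0.0017],0,0.066]
    - [[-0.0025,0,-0.0017],0,0.066]
    - [[0,0,0],0,0.066]

```text
time_s: 18.68
tcp_pos: [0.5761, 0.2958, 0.1931]
eef_rot: [-0.05, -3.14, -0.0]
wrist_force: [-1.0, 0.9, 0.2]
finger_gap: 0.0728
gripper_force: 93.7
```

Call:
drive_tool:
  commands:
    - [[-0.002,0,-0.0014],0,0.066]
    - [[-0.002,0,-0.0014],0,0.066]
    - [[0,0,0],0,0.066]

```text
time_s: 18.93
tcp_pos: [0.5723, 0.2957, 0.1904]
eef_rot: [-0.05, -3.14, 0.0]
wrist_force: [0.1, 0.2, 0.6]
finger_gap: 0.0729
gripper_force: 93.8
```

Call:
drive_tool:
  commands:
    - [[-0.0016,0,-0.0011],0,0.066]
    - [[-0.0016,0,-0.0011],0,0.066]
    - [[0,0,0],0,0.066]

```text
time_s: 19.18
tcp_pos: [0.5696, 0.2956, 0.1885]
eef_rot: [0.05, 3.141, -0.0]
wrist_force: [0.1, -0.9, 2.3]
finger_gap: 0.0729
gripper_force: 93.8
```

```bash
python3 tilt.py w10 | head -3; python3 - <<'E'
from plan import *
im=cv2.imread("pics/w10.png"); g=cv2.cvtColor(im,cv2.COLOR_BGR2GRAY).astype(float)
for cols in ((245,262),(300,345),(380,395)):
    p=g[:,cols[0]:cols[1]].mean(1); d=np.diff(p); i=np.argsort(-abs(d[100:300]))[:9]+100; print(cols,[(int(j),int(d[j])) for j in sorted(i)])
c=arm.calibration("wrist"); B=np.array([.589,.2945,.19])
for n,x,y,z in (("lip in",-62,0,11),("lip out",-79,0,11)):
    d=v(np.radians(35))@np.array([x,z])/1e3; print(n,proj(c,B+bx*d[0]+zz*d[1]).round(1))
E
```

```text
[0.56964526 0.29563656 0.18850835] 0.07290194001992063 93.76403331756592 [ 0.1 -0.9  2.3] 19.1833
area 44512.5 (188, 205, 264, 226)
262 205 416 | 272 215 416 | 285 215 416 | 300 215 418 | 315 215 422 | 330 215 421 | 345 215 417 | 358 215 416 | 370 205 416 | 380 205 416 | 
(245, 262) [(175, 7), (176, 6), (201, -6), (202, -8), (204, 24), (205, 11), (207, 9), (208, 12), (209, 7)]
(300, 345) [(175, 7), (176, 6), (201, -6), (202, -12), (203, -14), (204, -6), (213, 30), (214, 48), (215, 17)]
(380, 395) [(174, 10), (175, 16), (176, 11), (202, -11), (204, 27), (205, 12), (207, 10), (208, 13), (209, 7)]
lip in [321.  206.8]
lip out [321.2 178.1]
```

The tabs now disappear under the lip (lip edge at row 204, plate edge at row 214, about 9 mm hidden). Next, swing down about the tabs.

Call:
drive_tool:
  commands:
    - [[0,0,0],0,0.068]
    - [[0.002,0,-0.0013],0,0.068]
    - [[0.002,0,-0.0013],0,0.068]
    - [[0.002,0,-0.0013],0,0.068]
    - [[0,0,0],0,0.068]
  squeeze: 30

```text
time_s: 19.65
tcp_pos: [0.5757, 0.2955, 0.1856]
eef_rot: [0.05, 3.141, 0.0]
wrist_force: [-3.8, -1.2, 9.7]
finger_gap: 0.0728
gripper_force: 93.8
```

Call:
drive_tool:
  commands:
    - [[0.002,0,-0.0014],0,0.068]
    - [[0.002,0,-0.0014],0,0.068]
    - [[0.002,0,-0.0014],0,0.068]
    - [[0,0,0],0,0.068]

```text
time_s: 19.98
tcp_pos: [0.5784, 0.2955, 0.1841]
eef_rot: [-0.047, -3.138, -0.002]
wrist_force: [-15.7, -5.3, 23.0]
finger_gap: 0.0728
gripper_force: 96.0
```

```bash
cat > rows.py <<'E'
from plan import *
import sys
s=arm.sense(); T,xa,ya,az=frame(); im=np.ascontiguousarray(arm.camera("wrist")[:,:,::-1]); cv2.imwrite(f"pics/{sys.argv[1]}.png",im); g=cv2.cvtColor(im,cv2.COLOR_BGR2GRAY).astype(float)
print(T,az,s["finger_gap"],s["wrist_force"].round(1))
for cols in ((245,262),(300,345),(380,395)):
    p=g[:,cols[0]:cols[1]].mean(1); d=np.diff(p); i=np.argsort(-abs(d[100:300]))[:9]+100; print(cols,[(int(j),int(d[j])) for j in sorted(i)])
c=arm.calibration("wrist"); B=np.array([.589,.2945,.19]); yv=np.array([-bx[1],bx[0],0])
for n,x,y,z in (("lip in",-62,0,11),("lip out",-79,0,11),("seated plate -x edge",-55,0,5),("tab at lip",-62,42,5),("plate corner -",-55,-65,5),("plate corner +",-55,65,5),("rib top",8,0,35)):
    d=v(np.radians(35))@np.array([x,z])/1e3; print(n,proj(c,B+bx*d[0]+zz*d[1]+yv*y/1e3).round(1),end="; ")
E
python3 rows.py w11
```

```text
[0.57841532 0.29552192 0.18410669] 88.28859859570514 0.07279178693388982 [-15.7  -5.3  23. ]
(245, 262) [(160, 8), (161, 5), (190, 14), (191, 10), (192, 9), (193, 10), (194, 7), (296, -6), (298, 11)]
(300, 345) [(160, 8), (187, -9), (188, -13), (189, -11), (199, 26), (200, 47), (201, 22), (297, -8), (298, 10)]
(380, 395) [(160, 13), (161, 9), (188, -9), (190, 26), (191, 13), (193, 11), (194, 10), (297, -11), (298, 10)]
lip in [320.8 192.3]; lip out [321.1 163. ]; seated plate -x edge [320.6 209.1]; tab at lip [398.9 197.8]; plate corner - [198.3 208. ]; plate corner + [442.6 210.5]; rib top [320.2 329. ];
```

Call:
drive_tool:
  commands:
    - [[0,0,0],0,0.0725]
    - [[0,0,0],0,0.073]
    - [[0,0,0],0,0.0735]
    - [[0,0,0],0,0.074]
  squeeze: 20

```text
time_s: 20.37
tcp_pos: [0.5802, 0.2956, 0.1832]
eef_rot: [-0.049, -3.141, -0.001]
wrist_force: [-9.1, -2.5, 17.9]
finger_gap: 0.0742
gripper_force: 56.6
```

Call:
drive_tool:
  commands:
    - [[0,0,0],0,0.0745]
    - [[0,0,0],0,0.0748]
    - [[0,0,0],0,0.075]
    - [[0,0,0],0,0.075]

```text
time_s: 20.7
tcp_pos: [0.5805, 0.2956, 0.1828]
eef_rot: [-0.05, -3.141, -0.0]
wrist_force: [-7.5, -2.7, 14.1]
finger_gap: 0.0751
gripper_force: 28.8
```

```bash
python3 rows.py w12
```

```text
[0.58045023 0.29557515 0.1827611 ] 88.1889438785729 0.07508165312081093 [-7.5 -2.7 14.1]
(245, 262) [(156, 6), (157, 7), (186, 17), (187, 9), (189, 9), (190, 10), (296, 7), (298, -19), (299, -21)]
(300, 345) [(184, -11), (185, -14), (196, 34), (197, 42), (198, 14), (294, -13), (296, 14), (298, -19), (299, -23)]
(380, 395) [(156, 12), (157, 11), (186, 20), (187, 20), (190, 11), (294, -15), (296, 15), (298, -19), (299, -23)]
lip in [320.5 188.8]; lip out [320.7 159.3]; seated plate -x edge [320.4 205.9]; tab at lip [399.5 194.3]; plate corner - [196.7 205. ]; plate corner + [443.7 207.1]; rib top [319.9 326.7];
```

Call:
drive_tool:
  commands:
    - [[0.0015,0,-0.0012],0,0.075]
    - [[0.0015,0,-0.0012],0,0.075]
    - [[0,0,0],0,0.0753]
    - [[0,0,0],0,0.0753]

```text
time_s: 21.08
tcp_pos: [0.5815, 0.2956, 0.182]
eef_rot: [-0.049, -3.139, -0.001]
wrist_force: [-16.6, -4.6, 23.7]
finger_gap: 0.0755
gripper_force: 21.4
```

```bash
python3 rows.py w13; python3 tilt.py w13b | tail -12 | cut -c1-60
```

```text
[0.58151577 0.29556168 0.18202096] 88.22528492918454 0.07549532709198317 [-16.6  -4.6  23.7]
(245, 262) [(184, 11), (185, 13), (188, 10), (293, -15), (294, 11), (295, 12), (296, -8), (297, -32), (299, 10)]
(300, 345) [(183, -14), (184, -10), (194, 24), (195, 47), (196, 23), (293, -13), (295, 11), (297, -33), (299, 10)]
(380, 395) [(154, 13), (155, 13), (184, 13), (185, 23), (186, 11), (293, -15), (295, 12), (297, -35), (299, 11)]
lip in [320.5 187.1]; lip out [320.8 157.5]; seated plate -x edge [320.4 204.3]; tab at lip [399.9 192.8]; plate corner - [196.1 203.3]; plate corner + [444.3 205.6]; rib top [319.9 325.2]; 262 186 416 | 272 196 416 | 285 196 416 | 300 196 418 | 315 
20 [321. 418.] [457. 417.] [321. 184.] [409. 151.] [322. 333
24 [321. 424.] [460. 423.] [321. 188.] [407. 157.] [322. 331
28 [321. 430.] [463. 428.] [321. 193.] [404. 163.] [322. 328
32 [321. 435.] [466. 433.] [321. 198.] [402. 169.] [322. 326
36 [321. 440.] [469. 438.] [321. 203.] [400. 176.] [322. 323
40 [322. 445.] [473. 443.] [321. 209.] [398. 183.] [322. 321
44 [322. 449.] [476. 447.] [321. 215.] [396. 190.] [322. 319
48 [322. 453.] [480. 451.] [321. 221.] [394. 197.] [322. 316
52 [322. 456.] [484. 454.] [321. 227.] [393. 205.] [322. 314
56 [322. 459.] [487. 457.] [321. 234.] [392. 213.] [322. 312
60 [322. 461.] [492. 459.] [321. 240.] [391. 220.] [322. 310
```

Call:
drive_tool:
  commands:
    - [[-0.001,0,0.002],0,0.077]
    - [[0,0,0],0,0.08]
    - [[0,0,0],0,0.084]
    - [[0,0,0],0,0.085]
    - [[0,0,0.01],0,0.085]
    - [[0,0,0.02],0,0.085]
    - [[0,0,0.03],0,0.085]
    - [[0,0,0.04],0,0.085]
    - [[0,0,0.03],0,0.085]
    - [[0,0,0.015],0,0.085]
    - [[0,0,0],0,0.085]
    - [[0,0,0],0,0.085]

```text
time_s: 22.18
tcp_pos: [0.5847, 0.296, 0.3259]
eef_rot: [0.05, 3.139, 0.002]
wrist_force: [-1.3, -0.8, -0.6]
finger_gap: 0.0853
gripper_force: 0.0
```

```bash
python3 - <<'E'
from plan import *
s=arm.sense(); print(s["tcp_pos"],s["time_s"],s["wrist_force"].round(1))
c=arm.calibration("wrist"); im=np.ascontiguousarray(arm.camera("wrist")[:,:,::-1]); cv2.imwrite("pics/w14.png",im); cv2.imwrite("pics/s14.png",arm.camera("scene")[:,:,::-1])
g=cv2.cvtColor(im,cv2.COLOR_BGR2GRAY).astype(float)
B=np.array([.589,.2945,.19]); byy=np.radians(-1.8); bx=np.array([np.cos(byy),np.sin(byy),0]); yv=np.array([-bx[1],bx[0],0])
pt=lambda x,y,z:(lambda d:proj(c,B+bx*d[0]+zz*d[1]+yv*y/1e3).round(1))(v(np.radians(35))@np.array([x,z])/1e3)
for n,p in {"lip out":(-79,0,11),"lip in":(-62,0,11),"edge-":(-55,0,5),"edge-up3":(-55,0,8),"rib":(8,0,35),"edge+":(55,0,5),"edge+ up8":(55,0,13),"rim in":(58,0,8),"rim out":(63,0,8),"edge y-":(20,-65,5),"edge y+":(20,65,5)}.items(): print(n,pt(*p),end="; ")
print()
for u in (300,335):
    p=g[:,u-12:u+12].mean(1); d=np.diff(p); i=[j for j in range(100,380) if abs(d[j])>7 and abs(d[j])==max(abs(d[j-2:j+3]))]; print(u,[(j,int(d[j])) for j in i])
for r in (int(pt(-40,0,5)[1]),int(pt(35,0,5)[1])):
    p=g[r-5:r+5].mean(0); d=np.diff(p); i=[j for j in range(150,500) if abs(d[j])>7 and abs(d[j])==max(abs(d[j-2:j+3]))]; print("row",r,[(j,int(d[j])) for j in i])
E
```

```text
[0.58469677 0.29598611 0.32591798] 22.1833 [-1.3 -0.8 -0.6]
lip out [318.7 137.6]; lip in [318.7 154.3]; edge- [318.7 164.5]; edge-up3 [318.7 162.9]; rib [318.7 219.3]; edge+ [318.7 286.3]; edge+ up8 [318.7 284.7]; rim in [318.7 289.4]; rim out [318.7 295.7]; edge y- [241.5 244.8]; edge y+ [396.  244.7]; 
300 [(136, 8), (152, -17), (159, 52), (206, -17), (231, -24), (235, 32), (279, -27), (286, -18), (291, 14), (301, -33), (311, -10), (356, 8), (368, -19)]
335 [(136, 11), (152, -18), (159, 55), (206, -11), (217, 7), (231, -25), (235, 29), (279, -28), (286, -23), (291, 15), (301, -31), (322, -7), (336, 20), (340, -16)]
row 179 [(156, 7), (174, 14), (236, 8), (242, 20), (245, 30), (391, -44), (401, 16), (407, 7), (456, -49)]
row 262 [(185, -11), (220, 10), (229, 20), (234, -20), (237, 20), (240, 30), (248, -10), (255, 11), (382, -11), (389, 11), (397, -33), (401, 24), (406, -27)]
```

Call:
drive_tool:
  commands:
    - [[0.01,0,-0.01],0,0]
    - [[0.01,0,-0.015],0,0]
    - [[0.01,0,-0.02],0,0]
    - [[0,0,-0.02],0,0]
    - [[0,0,-0.015],0,0]
    - [[0,0,-0.01],0,0]
    - [[0,0,-0.006],0,0]
    - [[0,0,-0.005],0,0]
    - [[0,0,0],0,0]
    - [[0,0,0],0,0]
  squeeze: 20

```text
time_s: 23.12
tcp_pos: [0.6136, 0.2956, 0.2238]
eef_rot: [-0.05, -3.141, 0.0]
wrist_force: [0.2, 0.3, 0.8]
finger_gap: 0.0003
gripper_force: 0.0
```

Call:
drive_tool:
  commands:
    - [[0,0,-0.005],0,0]
    - [[0,0,-0.004],0,0]
    - [[0,0,0],0,0]

```text
time_s: 23.37
tcp_pos: [0.6136, 0.2957, 0.2144]
eef_rot: [-0.05, -3.141, 0.0]
wrist_force: [-0.3, -0.0, 0.8]
finger_gap: 0.0
gripper_force: 0.0
```

Call:
drive_tool:
  commands:
    - [[0,0,-0.004],0,0]
    - [[0,0,-0.003],0,0]
    - [[0,0,0],0,0]

```text
time_s: 23.62
tcp_pos: [0.6133, 0.2956, 0.2072]
eef_rot: [-0.05, -3.14, 0.0]
wrist_force: [0.0, -0.2, -0.7]
finger_gap: -0.0
gripper_force: 0.0
```

Call:
drive_tool:
  commands:
    - [[0,0,-0.003],0,0]
    - [[0,0,-0.002],0,0]
    - [[0,0,0],0,0]

```text
time_s: 23.87
tcp_pos: [0.6134, 0.2956, 0.2024]
eef_rot: [-0.05, -3.14, 0.0]
wrist_force: [-0.6, -0.6, 0.4]
finger_gap: 0.0004
gripper_force: 0.0
```

Call:
drive_tool:
  commands:
    - [[0,0,-0.003],0,0]
    - [[0,0,-0.002],0,0]
    - [[0,0,0],0,0]

```text
time_s: 24.12
tcp_pos: [0.6139, 0.2958, 0.1988]
eef_rot: [0.05, 3.14, 0.001]
wrist_force: [-1.0, -0.1, 3.0]
finger_gap: -0.0002
gripper_force: 0.9
```

Call:
drive_tool:
  commands:
    - [[0,0,-0.002],0,0]
    - [[0,0,-0.002],0,0]
    - [[0,0,0],0,0]

```text
time_s: 24.37
tcp_pos: [0.6141, 0.2959, 0.1984]
eef_rot: [0.05, 3.137, 0.003]
wrist_force: [-5.7, -2.4, 17.0]
finger_gap: 0.0002
gripper_force: 8.6
```

Call:
drive_tool:
  commands:
    - [[0,0,0.006],0,0]
    - [[0,0,0.015],0,0]
    - [[0,0,0.03],0,0]
    - [[0,0,0.04],0,0]
    - [[0,0,0.04],0,0.03]
    - [[0,0,0.03],0,0.03]
    - [[0,0,0.02],0,0.03]
    - [[0,0,0],0,0.03]
    - [[0,0,0],0,0.03]

```text
time_s: 25.12
tcp_pos: [0.6116, 0.2946, 0.3617]
eef_rot: [-0.05, -3.141, -0.0]
wrist_force: [0.7, 0.4, 0.4]
finger_gap: 0.0298
gripper_force: 0.0
```

```bash
python3 - <<'E'
from plan import *
c=arm.calibration("wrist"); im=np.ascontiguousarray(arm.camera("wrist")[:,:,::-1]); s=arm.sense(); print(s["tcp_pos"],s["time_s"])
cv2.imwrite("pics/w15.png",im); g=cv2.cvtColor(im,cv2.COLOR_BGR2GRAY).astype(float)
B=np.array([.5885,.2945,.19]); byy=np.radians(-1.8); bx=np.array([np.cos(byy),np.sin(byy),0]); yv=np.array([-bx[1],bx[0],0])
def pt(x,y,z,f=0):
    t=np.radians(f); x0,z0=-73+np.cos(t)*(x+73)-np.sin(t)*z, np.sin(t)*(x+73)+np.cos(t)*z   # swung by f about the tab tips
    d=v(np.radians(35))@np.array([x0,z0])/1e3; return proj(c,B+bx*d[0]+zz*d[1]+yv*y/1e3)
for f in (0,3,6): print("tilt",f,"width x=-42, 46:",[round(float(pt(x,65,5,f)[0]-pt(x,-65,5,f)[0]),1) for x in (-42,46)],"rows",[round(float(pt(x,0,5,f)[1]),1) for x in (-57.5,-42,46,52.5)])
for x in (-42,46):
    r=int(pt(x,0,5)[1]); p=g[r-3:r+4].mean(0); d=np.diff(p); i=[j for j in range(150,500) if abs(d[j])>8 and abs(d[j])==max(abs(d[j-2:j+3]))]; print("row",r,[(j,int(d[j])) for j in i])
sc=np.ascontiguousarray(arm.camera("top")[:,:,::-1]); cv2.imwrite("pics/t15.png",sc)
hsv=cv2.cvtColor(sc,cv2.COLOR_BGR2HSV); m=cv2.inRange(hsv,(5,120,60),(20,255,255)); m[:250]=0;m[330:]=0;m[:,:250]=0;m[:,370:]=0
print([cv2.minAreaRect(k) for k in big(m,1)])
t0=cv2.imread("pics/top0.png")
for n,(x,y) in {"bottle":(419,249),"jar":(289,172),"cap":(171,222)}.items(): print(n,np.abs(t0[y-12:y+12,x-12:x+12].astype(int)-sc[y-12:y+12,x-12:x+12]).mean().round(1))
E
```

```text
[0.61251568 0.29494036 0.36296628] 25.1667
tilt 0 width x=-42, 46: [134.7, 145.8] rows [130.0, 143.9, 230.8, 237.8]
tilt 3 width x=-42, 46: [135.2, 148.5] rows [129.3, 142.7, 228.1, 235.1]
tilt 6 width x=-42, 46: [135.8, 151.3] rows [128.5, 141.4, 225.1, 232.0]
row 143 [(155, -10), (184, 18), (249, 19), (252, 33), (386, -44), (394, -12), (440, -11), (445, -15)]
row 230 [(169, 12), (191, -10), (236, 19), (243, 25), (247, 26), (254, -12), (261, 12), (378, -12), (384, 14), (392, -43), (396, 25), (401, -26)]
[((316.61175537109375, 279.535888671875), (65.09516906738281, 16.894437789916992), 1.8476102352142334)]
bottle 7.6
jar 1.7
cap 94.0
```

```bash
python3 -c "
from cell import arm
print(arm.finish_job())"
```

```text
the job is handed in; nothing more can be done
None
```

I handed the job in at about 25 s of robot time: the block stands upright on its long side in front of the rack, and the cover measures flat in the box with its tabs under the lip. The arm never went near the bottle, jar or cap, though in the last picture the arm was over the cap, so I could not check that one.

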